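Nest the assay's reagent reservoirs in order of use

ROBOT

A 6-joint arm with a two-finger parallel gripper is mounted at the origin on the work surface. World frame = base frame: x ahead of the robot, y to its left, z up, the work surface at z = 0. Lengths are in m, angles in rad, forces in N, time in s.
With the tool pointing down it reaches from about 0.35 to 0.975 m from the base axis. Payload 4.9 kg.
Tool frame: the origin (TCP) lies at the very end of the fingers, on their centre line; the grasp point (between the pads) lies 19 mm behind it (ctrl.grasp_offset is the distance from the TCP to the grasp point, in m); y points along the fingers, z is the direction in which the jaws open and shut, and the axes are right-handed (so a half turn about y gives the same grasp; the last joint's range is limited). The gripper opens to 85 mm and grips with 20 to 120 N. Pads are 22 mm wide; open, the fingers measure 114 mm over their backs; the gripper's body (76 mm by 85 mm) begins 54 mm behind the grasp point. The pads swing forward as they close: fully open they stand 13 mm farther back than shut.
Start: joints at [-1.241, 0.053, 1.613, -0, 1.476, -0.119], TCP at [0.271, -0.563, 0.231] pointing down, gripper open.
Joint ranges: [-3.01, 3.01], [-1.01, 2.22], [0.06, 2.58], [-1.02, 4.17], [0.09, 2.62], [-3.14, 3.14]. Speed limits (rad/s): [2.57, 2.57, 3.14, 3.14, 3.14, 3.14].

INTERFACE

Orientations are given as a rotation vector (axis times angle).
In Python, from station import ctrl, eyes, finish_job, find_in, regions_of, pinpoint gives the robot as it stands.
- The arm moves only by the tool play_rows, never from a script. Its argument "moves" is a list of rows, each an object of numbers: "x", "y", "z": the shift along the world's x, y, z in cm; "turn": the turn about the world's z in degrees; "jaw": the finger opening in cm, from 0 to 8.54. A call has 1 to 8 rows; each row shifts and turns the commanded pose from where the row before left it; what a row does not reach is not made up. A row lasts 1/12 s, in which the tool goes at most 41.7 mm and 7.16 degrees, less where a joint would pass 70% of its speed; a pose out of reach is approached as far as the arm can. A call is refused whole if a number of a shift passes 4.17 or a number of a turn 7.16, either way. A call with a gripper value outside its range is refused whole. The fingers move at their own pace and stop on an object; "squeeze" is the grip in N (left out, the last holds). Time passes only in rows, so rows that do not move let the fingers close. It gives the time, the measured TCP pose, the force and the opening at its end, in the units of the state.
- ctrl.get_obs(): the state, without advancing time (a new reading comes with each control period).
- eyes.get_image(name): name is "side" or "top"; returns a dict with "img" (480x640x3 uint8, red, green, blue), "camera_matrix" (3x3 intrinsics, pixels), "D" ([k1, k2, p1, p2, k3] as OpenCV has them; the pictures are not rectified), "cam_to_world" (4x4, takes a point from camera to world coordinates). Camera axes: x right, y up, looking along -z (the intrinsics and any distortion apply to the point x, -y, -z); pixel columns grow to the right and rows downward; lengths in m; the calibration is good to about 2 mm. A picture is of the moment at which its call begins. There is no depth.
- finish_job(): hands the job in, once; it reports no verdict.
Trained networks look in the newest picture that a camera, given by its name, has taken for a name from the list of things; names that differ only in an ending like _2 or _b are one class to them, and where a whole thing is asked for, a point or a joint stands for the part that bears it (a point fixed in the world has none). Each returns a list of dicts, best first, with "score" (0 to 1); they miss things now and then, are a little off and sometimes report something else, mostly with a low value. They report only what shows in the picture. A call takes as long as a camera call.
- find_in(camera, query): "point" ([column, row] in pixels, amid what is visible of it).
- regions_of(camera, query): "pixels" (480x640 bool, what is visible of it) and "point" ([column, row] in pixels, amid what is visible of it).
- pinpoint(camera, query): "point" ([column, row] in pixels: a listed point, or the origin of a listed thing).
The state is a dict: "t": time; "q": joint angles; "dq": joint speeds; "effort": joint torques, N m; "tool_pos": TCP position; "tool_rot": TCP orientation; "contact_force": force on the tool from outside, world axes, zero at the start; "wrist_torque": the same for the moment, N m; "opening": finger opening in m.
Only numpy, scipy, OpenCV 4.12 (cv2) and the standard library are available. Lean on these libraries where they do the work, as an engineer would, in place of code of your own. Each camera call takes 0.05 s, during which the arm holds its last target.

TASK

Get the reagent reservoirs ready for the plate assay: nest them in the black base so that they come off the top in the order they are used, blue (wash) first, then green (conjugate), then yellow (substrate), and red (stop) last, so red sits lowest, straight in the base. Each must sit fully home in the one below, and the grey lid goes on top of the blue one, seated in its mouth, to keep the dust out. Leave the white reservoir, which is already set out, the brown bottle and the orange tube rack where they stand.

Things in the scene. Friction and masses are not known exactly. Their poses are not given: they have to be found in the camera images.
- base: black base, a heavy frame that stays put: 70 mm (x) by 122 mm (y), 30 mm high, thin foot plate 78 by 134 mm. Flat top ledge around an opening 49 by 101 mm, 27 mm deep, in which the lowest reservoir hangs, its band on the ledge: its origin is then 10 mm above the base's; each next one nests 12 mm higher, with 2 mm of play sideways. Origin: centre of underside; z up, y lengthwise.
- red: red reagent reservoir: open trough, all alike but for colour, 32 mm high, about 30 g. Upright rim band 58 mm (x) by 110 mm (y), 20 to 32 mm above the underside; pinch only the band, across x. Below it walls slope in 20 deg to a flat floor 30 by 82 mm. Mouth inside the rim 49 by 101 mm. Home, its band rests on the rim of the one below. Ends alike. Origin: centre of underside; z up, y lengthwise.
- yellow: yellow reagent reservoir: open trough, all alike but for colour, 32 mm high, about 30 g. Upright rim band 58 mm (x) by 110 mm (y), 20 to 32 mm above the underside; pinch only the band, across x. Below it walls slope in 20 deg to a flat floor 30 by 82 mm. Mouth inside the rim 49 by 101 mm. Home, its band rests on the rim of the one below. Ends alike. Origin: centre of underside; z up, y lengthwise.
- green: green reagent reservoir: open trough, all alike but for colour, 32 mm high, about 30 g. Upright rim band 58 mm (x) by 110 mm (y), 20 to 32 mm above the underside; pinch only the band, across x. Below it walls slope in 20 deg to a flat floor 30 by 82 mm. Mouth inside the rim 49 by 101 mm. Home, its band rests on the rim of the one below. Ends alike. Origin: centre of underside; z up, y lengthwise.
- blue: blue reagent reservoir: open trough, all alike but for colour, 32 mm high, about 30 g. Upright rim band 58 mm (x) by 110 mm (y), 20 to 32 mm above the underside; pinch only the band, across x. Below it walls slope in 20 deg to a flat floor 30 by 82 mm. Mouth inside the rim 49 by 101 mm. Home, its band rests on the rim of the one below. Ends alike. Origin: centre of underside; z up, y lengthwise.
- lid: blue-grey lid: plate 58 mm (x) by 110 mm (y), 3 mm thick, 5 to 8 mm above the origin, 35 g. Under it a plug 42 by 94 mm, 5 mm deep, enters a reservoir's mouth; on top a grip fin 12 mm thick (x), 50 mm long (y), 8 to 24 mm above the origin. Seated, the plate lies on the rim, its origin 27 mm above the reservoir's. Ends alike. Origin: centre of the plug's underside, on which it stands; z up, y lengthwise.
- white: white reservoir of the same shape and size, to be left where it stands. Origin: centre of the underside; z up, y lengthwise.
- bottle: brown reagent bottle with a black screw cap and a blank paper label, 68 mm across, 152 mm tall, 0.38 kg, to be left alone. Origin: centre of the underside; z up.
- rack: orange tube rack with a few capped tubes, 76 mm (x) by 170 mm (y), 58 mm high, 92 mm over the tube caps, 0.35 kg, to be left alone. Origin: centre of the underside; z up.

How it is judged:
By the outcome, as a careful person would: the job done as asked, in the order asked, and still so for the second after the job is handed in, with the robot touching nothing.
It also fails if it takes over 118 s, if anything falls off the work surface, if the arm or the gripper's body presses on something with over 40 N, if the wrist force passes 120 N, or if a joint passes its speed limit or range.

## Working session

There is one attempt and no reset: what is moved stays moved. The work goes in short steps, Python scripts to look and compute and a tool call to move; the robot and the scene stay as the last step left them, time stands still between calls to the robot, and variables do not carry over. Pictures are saved under pics/ and viewed, and the job is handed in when it is done.

Besides the shell and the picture viewer there is one more tool, called after "Request:" as name(argument=value, ...), one argument or row to a line, values as JSON. play_rows: Moves the arm, as the interface text tells. Its arguments: {"type":"object","properties":{"moves":{"type":"array"},"squeeze":{"type":"number"}},"required":["moves"]}

```bash
mkdir -p pics; ls; python3 - <<'E'
from station import ctrl, eyes
import cv2
for n in("side","top"):
    d=eyes.get_image(n); cv2.imwrite(f"pics/{n}0.png",d["img"][:,:,::-1]); print(n,d["camera_matrix"],d["D"],d["cam_to_world"])
print(ctrl.get_obs(), ctrl.grasp_offset)
E
```

```text
pics
side [[566.83882561   0.         322.65959042]
 [  0.         566.83882561 246.86761234]
 [  0.           0.           1.        ]] [0.05426969 0.         0.         0.         0.        ] [[-0.95306723  0.19726217 -0.22967474  0.1965314 ]
 [-0.30244106 -0.58557585  0.75208399  1.04036453]
 [ 0.01386574  0.78624968  0.61775334  0.8950685 ]
 [ 0.          0.          0.          1.        ]]
top [[573.76162895   0.         309.68976157]
 [  0.         573.76162895 239.77029616]
 [  0.           0.           1.        ]] [-0.17791517  0.          0.          0.          0.        ] [[-2.82186586e-02  9.94294204e-01 -1.02872459e-01  3.45676159e-01]
 [-9.99601448e-01 -2.81520194e-02  2.09990449e-03  1.27950460e-02]
 [-8.08144583e-04  1.02890715e-01  9.94692338e-01  1.66891284e+00]
 [ 0.00000000e+00  0.00000000e+00  0.00000000e+00  1.00000000e+00]]
{'t': 0.1, 'q': array([-1.24102782e+00,  5.33280788e-02,  1.61415858e+00, -5.42950253e-05,
        1.47604692e+00, -1.18998411e-01]), 'dq': array([-0.0010672 , -0.00291333, -0.00195083, -0.00011853, -0.00067245,
        0.00096842]), 'effort': array([ 7.38900126e-04, -3.94902062e+01, -3.71363211e+01, -1.04935145e-04,
        3.94169343e-03,  5.70657036e-06]), 'tool_pos': array([ 0.27095793, -0.5625682 ,  0.23016177]), 'tool_rot': array([-0.45046235,  1.97453026, -1.97063647]), 'contact_force': array([ 0.0234791 ,  0.14096536, -1.48738805]), 'wrist_torque': array([-0.04387408, -0.00257981, -0.02618496]), 'opening': 0.0854673397527911} 0.0187
```

View pics/side0.png

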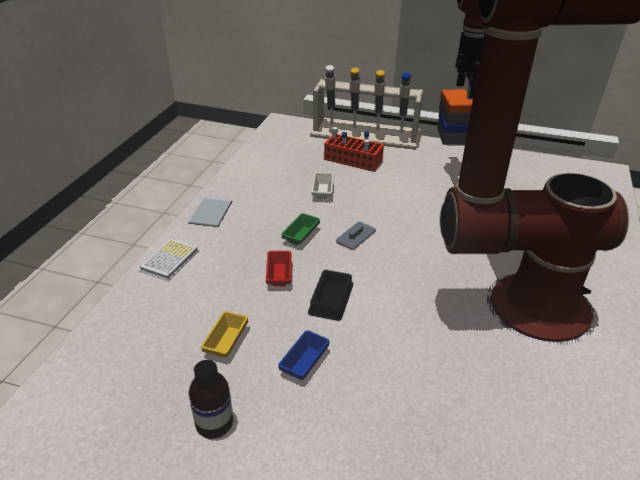

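View pics/top0.png

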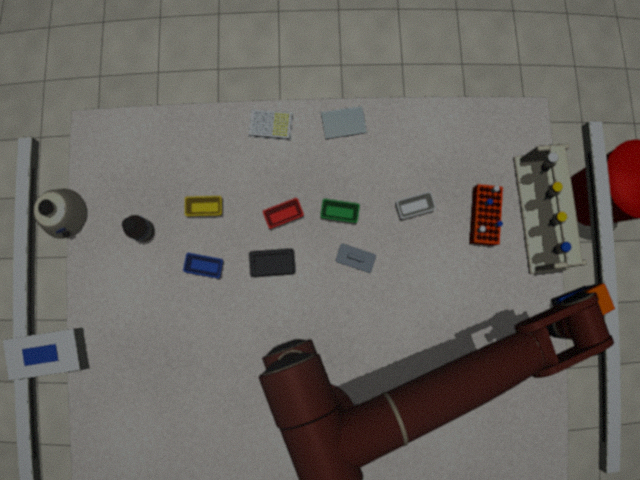

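Everything is in view in both cameras: the base is near (272,262) in the top picture, with red (283,213), green (340,211), yellow (204,206), blue (203,265) and the lid (356,258). Next I'll fit poses to the segmented regions.

```bash
cat > h.py <<'E'
from station import ctrl, eyes, find_in, regions_of, pinpoint
import numpy as np, cv2
from scipy.optimize import minimize
from scipy.spatial.transform import Rotation as R
CAM={}
def snap(n,save=None):
    d=eyes.get_image(n); CAM[n]=d
    if save: cv2.imwrite(save,d["img"][:,:,::-1])
    return d
def proj(n,P):
    d=CAM[n]; T=np.linalg.inv(d["cam_to_world"]); p=P@T[:3,:3].T+T[:3,3]; p=p*[1,-1,-1]
    return cv2.projectPoints(p.reshape(-1,1,3),np.zeros(3),np.zeros(3),d["camera_matrix"],np.array(d["D"]))[0].reshape(-1,2)
def box(a,b,z): return np.array([[s*a/2,t*b/2,zz] for s in(-1,1) for t in(-1,1) for zz in z])
TR=np.vstack([box(.058,.110,(.020,.032)),box(.030,.082,(0,))])
SH={'base':np.vstack([box(.070,.122,(.003,.03)),box(.078,.134,(0,.002))]),
 'lid':np.vstack([box(.058,.110,(.005,.008)),box(.042,.094,(0,))])}
FIN=box(.012,.05,(.008,.024))
def place(P,s,z0=0):
    c,w=np.cos(s[2]),np.sin(s[2]); return P@np.array([[c,w,0],[-w,c,0],[0,0,1]])+[s[0],s[1],z0]
S=16
def sil(n,name,s,z0,off,shape,K):
    m=np.zeros(shape,np.uint8)
    for P in ([SH.get(name,TR)]+([FIN] if name=='lid' else [])):
        q=(proj(n,place(P,s,z0))-off+.5)*K-.5
        cv2.fillConvexPoly(m,cv2.convexHull(np.round(q*S).astype(np.int32)),1,shift=4)
    return m
def fit(name,s0,masks,z0=0,K=6):
    data=[]
    for n,m in masks.items():
        ys,xs=np.where(m); a=np.array([xs.min()-8,ys.min()-8]); b=np.array([xs.max()+9,ys.max()+9])
        a=np.maximum(a,0)
        c=m[a[1]:b[1],a[0]:b[0]].astype(np.uint8); c=cv2.resize(c,None,fx=K,fy=K,interpolation=cv2.INTER_NEAREST)
        data.append((n,a,c))
    def cost(s):
        t=0
        for n,a,c in data:
            r=sil(n,name,s,z0,a,c.shape,K); t+=1-(r&c).sum()/max(1,(r|c).sum())
        return t
    best=None
    for y in (0,.4,-.4):
        s=np.array(s0)+[0,0,y]
        o=minimize(cost,s,method='Nelder-Mead',options=dict(initial_simplex=np.array([s,s+[.01,0,0],s+[0,.01,0],s+[0,0,.15]]),xatol=1e-4,fatol=1e-5,maxiter=200))
        if best is None or o.fun<best.fun: best=o
    return best
def ray(n,px,z):
    d=CAM[n]; u=cv2.undistortPoints(np.array([[px]],float),d["camera_matrix"],np.array(d["D"]))[0,0]
    v=d["cam_to_world"][:3,:3]@np.array([u[0],-u[1],-1]); o=d["cam_to_world"][:3,3]; return o+v*(z-o[2])/v[2]
def jaw():
    o=ctrl.get_obs(); M=R.from_rotvec(o['tool_rot']).as_matrix(); return o,np.degrees(np.arctan2(M[1,2],M[0,2])),M[:,1]
E
python3 - <<'E'
from h import *
snap('top');snap('side')
import json
out={}
for n in ['base','red','yellow','green','blue','lid','white','rack','bottle']:
    ms={}
    for c in('top','side'):
        r=regions_of(c,n)
        if r: ms[c]=r[0]['pixels']; print(n,c,round(r[0]['score'],2),np.round(r[0]['point']),len(r),ms[c].sum())
    if 'top' not in ms: continue
    p=ray('top',np.array(np.where(ms['top']))[::-1].mean(1),.02)
    if n in('rack','bottle'): print(n,p);continue
    o=fit(n,[p[0],p[1],np.pi/2],ms); oo=[fit(n,o.x,{c:ms[c]}) for c in ms]
    print(n,np.round(o.x[:2],4),round(np.degrees(o.x[2]),1),round(o.fun,3),[ (np.round(q.x[:2],4),round(np.degrees(q.x[2]),1)) for q in oo]); out[n]=list(o.x)
json.dump(out,open('poses.json','w'))
o,y,d=jaw();print(y,d)
E
```

```text
base top 0.9 [272. 261.] 1 1235
base side 0.62 [332. 298.] 1 1591
base [0.4555 0.1226] 3.2 0.105 [(array([0.4557, 0.1227]), np.float64(2.9)), (array([0.455 , 0.1221]), np.float64(3.5))]
red top 0.66 [285. 217.] 1 720
red side 0.93 [280. 264.] 1 835
red [0.5971 0.0863] 20.3 0.159 [(array([0.5968, 0.0857]), np.float64(20.7)), (array([0.5974, 0.0864]), np.float64(20.2))]
yellow top 0.81 [204. 204.] 1 746
yellow side 0.68 [226. 332.] 1 1278
yellow [0.6236 0.319 ] 180.1 0.168 [(array([0.6248, 0.3168]), np.float64(178.2)), (array([0.6234, 0.3204]), np.float64(180.7))]
green top 0.85 [340. 211.] 1 773
green side 0.82 [301. 230.] 1 717
green [ 0.5992 -0.0786] -9.3 0.107 [(array([ 0.5994, -0.0792]), np.float64(-10.0)), (array([ 0.599 , -0.0777]), np.float64(-8.5))]
blue top 0.77 [201. 265.] 1 789
blue side 0.88 [306. 355.] 1 1357
blue [0.4501 0.321 ] 168.6 0.16 [(array([0.4498, 0.3192]), np.float64(168.5)), (array([0.4506, 0.3238]), np.float64(168.6))]
lid top 0.68 [358. 255.] 1 726
lid side 0.94 [352. 235.] 1 552
lid [ 0.4622 -0.1215] 158.9 0.162 [(array([ 0.462 , -0.1214]), np.float64(158.8)), (array([ 0.4621, -0.1212]), np.float64(159.1))]
white top 0.9 [416. 206.] 1 722
white side 0.79 [323. 186.] 1 516
white [ 0.6108 -0.3025] 13.6 0.181 [(array([ 0.6092, -0.3038]), np.float64(16.8)), (array([ 0.6109, -0.3014]), np.float64(13.3))]
rack top 0.75 [486. 216.] 3 1821
rack side 0.76 [354. 151.] 1 1680
rack [ 0.57691995 -0.51305726  0.02      ]
bottle top 0.87 [141. 231.] 1 625
bottle side 0.59 [208. 404.] 1 2719
bottle [0.56638346 0.51405971 0.02      ]
-64.2860506530652 [-1.21739558e-05  9.75424597e-06 -1.00000000e+00]
```

Both cameras agree to within about 2 mm. I'll go above red first.

Request:
play_rows(
  moves=[
    {"x":1.63,"y":3.25,"turn":4.2},
    {"x":1.63,"y":3.25,"turn":4.2},
    {"x":1.63,"y":3.25,"turn":4.2},
    {"x":1.63,"y":3.25,"turn":4.2},
    {"x":1.63,"y":3.25,"turn":4.2},
    {"x":1.63,"y":3.25,"turn":4.2},
    {"x":1.63,"y":3.25,"turn":4.2},
    {"x":1.63,"y":3.25,"turn":4.2},
  ],
)

```text
invalid input
```

Request:
play_rows(
  moves=[
    {"x":1.63,"y":3.25,"turn":4.2},
    {"x":1.63,"y":3.25,"turn":4.2},
    {"x":1.63,"y":3.25,"turn":4.2},
    {"x":1.63,"y":3.25,"turn":4.2},
    {"x":1.63,"y":3.25,"turn":4.2},
    {"x":1.63,"y":3.25,"turn":4.2},
    {"x":1.63,"y":3.25,"turn":4.2},
    {"x":1.63,"y":3.25,"turn":4.2},
  ],
)

```text
invalid input
```

Request:
play_rows(
  moves=[
    {"x":1.63,"y":3.25,"turn":4.2},
    {"x":1.63,"y":3.25,"turn":4.2},
    {"x":1.63,"y":3.25,"turn":4.2},
    {"x":1.63,"y":3.25,"turn":4.2},
    {},
    {},
    {},
  ],
)

```text
invalid input
```

```bash
cat > st.py <<'E'
import sys
from h import *
o,y,d=jaw(); print('t',round(o['t'],2),'tcp',np.round(o['tool_pos'],4),'jaw',round(y,2),'F',np.round(o['contact_force'],1),'op',round(o['opening'],4))
if len(sys.argv)>4:
    X,Y,Z,W=map(float,sys.argv[1:5]); p=o['tool_pos']; print('need cm',np.round(100*(np.array([X,Y,Z])-p),2),'turn',round((W-y+90)%180-90,2))
E
python3 st.py .5971 .0863 .0175 20.3
```

```text
t 1.1 tcp [ 0.2712 -0.5631  0.2313] jaw -64.29 F [-0.5  0.3 -0.2] op 0.0852
need cm [ 32.59  64.94 -21.38] turn 84.59
```

Request:
play_rows(
  moves=[
    {"x":1.6,"y":3.2,"z":0,"turn":4.2,"jaw":8.5},
  ],
)

```text
t: 1.18
tool_pos: [0.2852, -0.5342, 0.2311]
tool_rot: [-0.514, 1.929, -1.932]
contact_force: [0.6, 0.4, 0.6]
opening: 0.085
```

Request:
play_rows(
  moves=[
    {"x":1.63,"y":3.25,"z":0,"turn":4.2,"jaw":8.5},
    {"x":1.63,"y":3.25,"z":0,"turn":4.2,"jaw":8.5},
    {"x":1.63,"y":3.25,"z":0,"turn":4.2,"jaw":8.5},
    {"x":1.63,"y":3.25,"z":0,"turn":4.2,"jaw":8.5},
    {"x":1.63,"y":3.25,"z":0,"turn":4.2,"jaw":8.5},
    {"x":1.63,"y":3.25,"z":0,"turn":4.2,"jaw":8.5},
    {"x":1.63,"y":3.25,"z":0,"turn":4.2,"jaw":8.5},
    {"x":1.63,"y":3.25,"z":0,"turn":4.2,"jaw":8.5},
  ],
)

```text
t: 1.85
tool_pos: [0.4181, -0.2695, 0.2316]
tool_rot: [-0.956, 1.538, -1.539]
contact_force: [0.9, -0.3, -0.2]
opening: 0.0852
```

Request:
play_rows(
  moves=[
    {"x":1.63,"y":3.25,"z":0,"turn":4.2,"jaw":8.5},
    {"x":1.63,"y":3.25,"z":0,"turn":4.2,"jaw":8.5},
    {"x":1.63,"y":3.25,"z":0,"turn":4.2,"jaw":8.5},
    {"x":1.63,"y":3.25,"z":0,"turn":4.2,"jaw":8.5},
    {"x":1.63,"y":3.25,"z":0,"turn":4.2,"jaw":8.5},
    {"x":1.63,"y":3.25,"z":0,"turn":4.2,"jaw":8.5},
    {"x":1.63,"y":3.25,"z":0,"turn":4.2,"jaw":8.5},
    {"x":1.63,"y":3.25,"z":0,"turn":4.2,"jaw":8.5},
  ],
)

```text
t: 2.52
tool_pos: [0.5486, -0.0092, 0.2316]
tool_rot: [-1.267, 1.114, -1.115]
contact_force: [1.1, -0.6, -0.9]
opening: 0.0849
```

Request:
play_rows(
  moves=[
    {"x":1.63,"y":3.25,"z":-2,"turn":4.2,"jaw":8.5},
    {"x":1.63,"y":3.25,"z":-3,"turn":4.2,"jaw":8.5},
    {"x":1.63,"y":3.25,"z":-3,"turn":4.2,"jaw":8.5},
    {"x":0,"y":0,"z":-3,"turn":0,"jaw":8.5},
    {"x":0,"y":0,"z":0,"turn":0,"jaw":8.5},
    {"x":0,"y":0,"z":0,"turn":0,"jaw":8.5},
  ],
)

```text
t: 3.02
tool_pos: [0.5915, 0.079, 0.1262]
tool_rot: [-1.356, 0.956, -0.949]
contact_force: [0.8, -0.7, -0.3]
opening: 0.0851
```

```bash
python3 st.py .5971 .0863 .0175 20.3
```

```text
t 3.02 tcp [0.5915 0.079  0.1262] jaw 19.73 F [ 0.8 -0.7 -0.3] op 0.0851
need cm [  0.56   0.73 -10.87] turn 0.57
```

Request:
play_rows(
  moves=[
    {"x":0.56,"y":0.73,"z":-2,"turn":0.6,"jaw":8.5},
    {"x":0,"y":0,"z":-3,"turn":0,"jaw":8.5},
    {"x":0,"y":0,"z":-3,"turn":0,"jaw":8.5},
    {"x":0,"y":0,"z":-2,"turn":0,"jaw":8.5},
    {"x":0,"y":0,"z":0,"turn":0,"jaw":8.5},
    {"x":0,"y":0,"z":0,"turn":0,"jaw":8.5},
  ],
)

```text
t: 3.52
tool_pos: [0.5993, 0.0853, 0.0298]
tool_rot: [-1.355, 0.945, -0.946]
contact_force: [0.6, 0.3, 0.4]
opening: 0.0852
```

```bash
python3 st.py .5971 .0863 .0175 20.3; python3 - <<'E'
from h import *
d=snap('side'); i=d['img'][200:320,220:400]; cv2.imwrite('pics/s1.png',cv2.resize(i,(720,480),interpolation=cv2.INTER_CUBIC)[:,:,::-1])
E
```

```text
t 3.52 tcp [0.5993 0.0853 0.0298] jaw 20.23 F [0.6 0.3 0.4] op 0.0852
need cm [-0.22  0.1  -1.23] turn 0.07
```

View pics/s1.png

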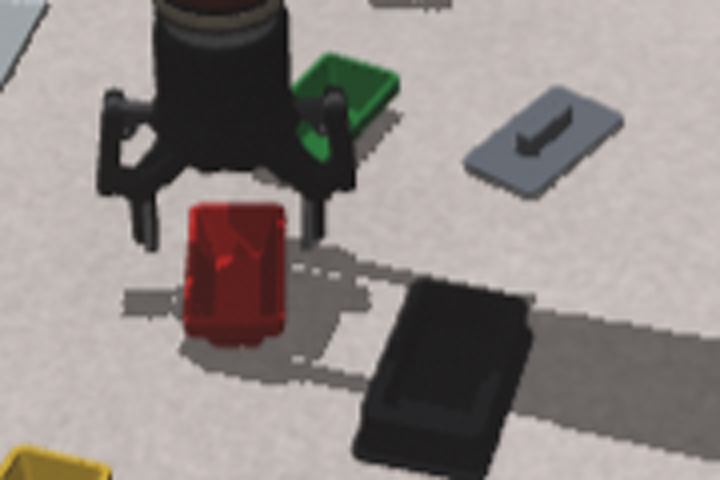

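The open fingers straddle red, with the tips at about (257,262) and (299,261) in the side picture. I'll use that to check the tip height.

```bash
python3 - <<'E'
from h import *
snap('side');o,y,d=jaw();p=o['tool_pos'];a=np.radians(y)
for z in(0,.013):
  for off in (.0425,.057):
    print(z,off,[proj('side',np.array([[p[0]+s*off*np.cos(a),p[1]+s*off*np.sin(a),p[2]+z]])).round(1) for s in(1,-1)])
E
```

```text
0 0.0425 [array([[258.7, 264. ]]), array([[294.7, 263.3]])]
0 0.057 [array([[252.6, 264.1]]), array([[300.8, 263.2]])]
0.013 0.0425 [array([[258.4, 259.8]]), array([[294.6, 259.1]])]
0.013 0.057 [array([[252.2, 259.9]]), array([[300.8, 259. ]])]
```

Request:
play_rows(
  moves=[
    {"x":-0.2,"y":0.1,"z":-0.6,"turn":0,"jaw":8.5},
    {"x":0,"y":0,"z":-0.6,"turn":0,"jaw":8.5},
    {"x":0,"y":0,"z":0,"turn":0,"jaw":8.5},
  ],
)

```text
t: 3.87
tool_pos: [0.5963, 0.0872, 0.016]
tool_rot: [-1.357, 0.944, -0.944]
contact_force: [-1.3, 0.9, -1.5]
opening: 0.0847
```

```bash
python3 st.py .5971 .0863 .0175 20.3
```

```text
t 3.87 tcp [0.5963 0.0872 0.016 ] jaw 20.32 F [-1.3  0.9 -1.5] op 0.0847
need cm [ 0.08 -0.09  0.15] turn -0.02
```

Request:
play_rows(
  moves=[
    {"x":0,"y":0,"z":0.15,"turn":0,"jaw":8.5},
    {"x":0,"y":0,"z":0,"turn":0,"jaw":5.0},
    {"x":0,"y":0,"z":0,"turn":0,"jaw":5.0},
    {"x":0,"y":0,"z":0,"turn":0,"jaw":5.0},
    {"x":0,"y":0,"z":0,"turn":0,"jaw":5.0},
    {"x":0,"y":0,"z":0,"turn":0,"jaw":5.0},
  ],
  squeeze=30,
)

```text
t: 4.37
tool_pos: [0.5972, 0.0872, 0.0183]
tool_rot: [-1.356, 0.943, -0.945]
contact_force: [0.1, -0.4, 2.7]
opening: 0.0567
```

```bash
python3 st.py .5971 .0863 .0175 20.3; python3 - <<'E'
from h import *
d=snap('side'); i=d['img'][200:320,220:400]; cv2.imwrite('pics/s2.png',cv2.resize(i,(720,480),interpolation=cv2.INTER_CUBIC)[:,:,::-1])
E
```

```text
t 4.37 tcp [0.5972 0.0872 0.0183] jaw 20.32 F [ 0.1 -0.4  2.7] op 0.0567
need cm [-0.01 -0.09 -0.08] turn -0.02
```

View pics/s2.png

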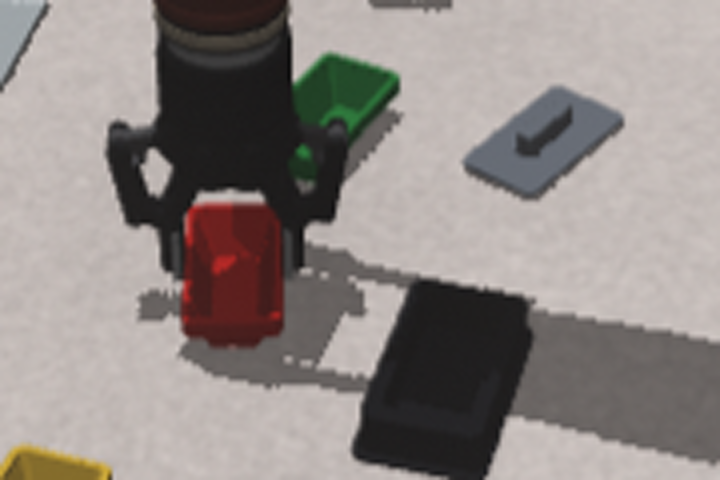

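Red is held: the opening is 57 mm and the jaws are on the band. Lifting it over to the base.

Request:
play_rows(
  moves=[
    {"x":0,"y":0,"z":2,"turn":0,"jaw":5.0},
    {"x":0,"y":0,"z":3,"turn":0,"jaw":5.0},
    {"x":0,"y":0,"z":3,"turn":0,"jaw":5.0},
    {"x":-2.8,"y":0.7,"z":0,"turn":-3.4,"jaw":5.0},
    {"x":-2.8,"y":0.7,"z":0,"turn":-3.4,"jaw":5.0},
    {"x":-2.8,"y":0.7,"z":0,"turn":-3.4,"jaw":5.0},
    {"x":-2.8,"y":0.7,"z":0,"turn":-3.4,"jaw":5.0},
    {"x":-2.8,"y":0.7,"z":0,"turn":-3.4,"jaw":5.0},
  ],
)

```text
t: 5.08
tool_pos: [0.455, 0.1223, 0.0972]
tool_rot: [-1.235, 1.17, -1.168]
contact_force: [-0.1, 0.0, 0.8]
opening: 0.0574
```

Request:
play_rows(
  moves=[
    {"x":0,"y":0,"z":0,"turn":0,"jaw":5.0},
    {"x":0,"y":0,"z":0,"turn":0,"jaw":5.0},
  ],
)

```text
t: 5.25
tool_pos: [0.4553, 0.1224, 0.0971]
tool_rot: [-1.237, 1.166, -1.165]
contact_force: [-0.0, -0.4, 0.2]
opening: 0.0568
```

```bash
python3 st.py .4555 .1230 .0283 3.2; python3 - <<'E'
from h import *
d=snap('side'); i=d['img'][200:320,220:400]; cv2.imwrite('pics/s3.png',cv2.resize(i,(720,480),interpolation=cv2.INTER_CUBIC)[:,:,::-1])
E
```

```text
t 5.25 tcp [0.4553 0.1224 0.0971] jaw 3.4 F [-0.  -0.4  0.2] op 0.0568
need cm [ 0.02  0.06 -6.88] turn -0.2
```

View pics/s3.png

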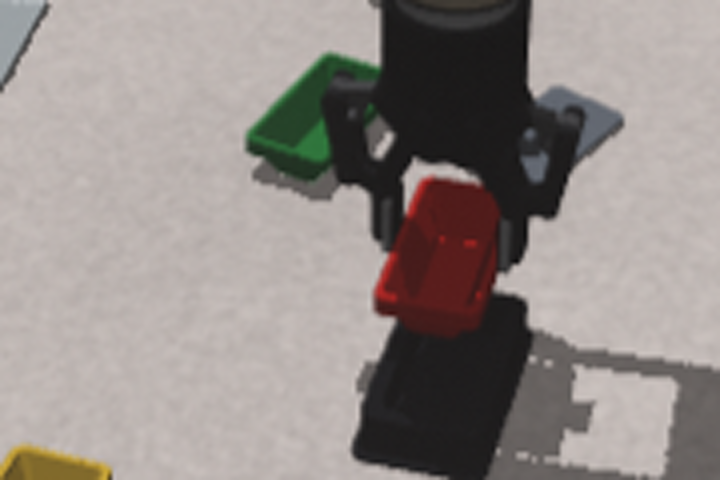

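Red hangs level over the base, so I can lower it.

Request:
play_rows(
  moves=[
    {"x":0,"y":0.06,"z":-2,"turn":0,"jaw":5.0},
    {"x":0,"y":0,"z":-2,"turn":0,"jaw":5.0},
    {"x":0,"y":0,"z":-1.2,"turn":0,"jaw":5.0},
    {"x":0,"y":0,"z":-0.6,"turn":0,"jaw":5.0},
    {"x":0,"y":0,"z":-0.5,"turn":0,"jaw":5.0},
    {"x":0,"y":0,"z":0,"turn":0,"jaw":5.0},
    {"x":0,"y":0,"z":0,"turn":0,"jaw":5.0},
  ],
)

```text
t: 5.88
tool_pos: [0.4575, 0.1227, 0.0353]
tool_rot: [-1.235, 1.166, -1.167]
contact_force: [-0.1, -0.2, -0.3]
opening: 0.0574
```

```bash
python3 st.py .4555 .1230 .0283 3.2
```

```text
t 5.88 tcp [0.4575 0.1227 0.0353] jaw 3.3 F [-0.1 -0.2 -0.3] op 0.0574
need cm [-0.2   0.03 -0.7 ] turn -0.1
```

Request:
play_rows(
  moves=[
    {"x":-0.2,"y":0,"z":0,"turn":0,"jaw":5.0},
    {"x":0,"y":0,"z":-0.3,"turn":0,"jaw":5.0},
    {"x":0,"y":0,"z":-0.3,"turn":0,"jaw":5.0},
    {"x":0,"y":0,"z":0,"turn":0,"jaw":5.0},
  ],
)

```text
t: 6.22
tool_pos: [0.4544, 0.1228, 0.0285]
tool_rot: [-1.236, 1.167, -1.166]
contact_force: [0.5, 0.6, -0.6]
opening: 0.0571
```

```bash
python3 st.py .4555 .1230 .0283 3.2
```

```text
t 6.22 tcp [0.4544 0.1228 0.0285] jaw 3.32 F [ 0.5  0.6 -0.6] op 0.0571
need cm [ 0.11  0.02 -0.02] turn -0.12
```

Red has reached home height with no contact force. Opening the jaws and rising.

Request:
play_rows(
  moves=[
    {"x":0.1,"y":0,"z":0,"turn":0,"jaw":5.8},
    {"x":0,"y":0,"z":0,"turn":0,"jaw":8.5},
    {"x":0,"y":0,"z":0,"turn":0,"jaw":8.5},
    {"x":0,"y":0,"z":0,"turn":0,"jaw":8.5},
    {"x":0,"y":0,"z":1,"turn":0,"jaw":8.5},
    {"x":0,"y":0,"z":2,"turn":0,"jaw":8.5},
    {"x":0,"y":0,"z":4,"turn":0,"jaw":8.5},
    {"x":0,"y":0,"z":4,"turn":0,"jaw":8.5},
  ],
)

```text
t: 6.88
tool_pos: [0.4541, 0.1226, 0.1391]
tool_rot: [-1.239, 1.169, -1.165]
contact_force: [0.7, 0.8, 0.3]
opening: 0.0854
```

```bash
python3 st.py .6236 .319 .0180 0.1; python3 - <<'E'
from h import *
d=snap('side'); i=d['img'][200:380,180:400]; cv2.imwrite('pics/s4.png',cv2.resize(i,(733,600),interpolation=cv2.INTER_CUBIC)[:,:,::-1])
E
```

```text
t 6.88 tcp [0.4541 0.1226 0.1391] jaw 3.31 F [0.7 0.8 0.3] op 0.0854
need cm [ 16.95  19.64 -12.11] turn -3.21
```

View pics/s4.png

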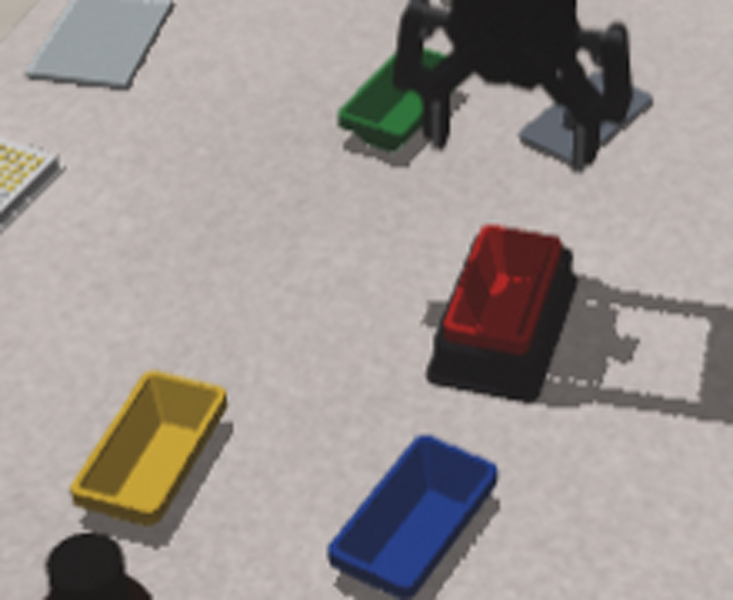

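Red sits flat in the base. Yellow is next.

Request:
play_rows(
  moves=[
    {"x":2.42,"y":2.8,"z":0,"turn":-0.5,"jaw":8.5},
    {"x":2.42,"y":2.8,"z":0,"turn":-0.5,"jaw":8.5},
    {"x":2.42,"y":2.8,"z":0,"turn":-0.5,"jaw":8.5},
    {"x":2.42,"y":2.8,"z":0,"turn":-0.5,"jaw":8.5},
    {"x":2.42,"y":2.8,"z":0,"turn":-0.5,"jaw":8.5},
    {"x":2.42,"y":2.8,"z":-1,"turn":-0.5,"jaw":8.5},
    {"x":2.42,"y":2.8,"z":-2,"turn":-0.2,"jaw":8.5},
    {"x":0,"y":0,"z":-3,"turn":0,"jaw":8.5},
  ],
)

```text
t: 7.6
tool_pos: [0.6308, 0.3239, 0.0829]
tool_rot: [-1.2, 1.201, -1.207]
contact_force: [-0.2, -0.4, -0.7]
opening: 0.0851
```

Request:
play_rows(
  moves=[
    {"x":0,"y":0,"z":-3,"turn":0,"jaw":8.5},
    {"x":0,"y":0,"z":0,"turn":0,"jaw":8.5},
    {"x":0,"y":0,"z":0,"turn":0,"jaw":8.5},
  ],
)

```text
t: 7.85
tool_pos: [0.6232, 0.3179, 0.0469]
tool_rot: [-1.215, 1.21, -1.207]
contact_force: [0.5, -0.2, 1.3]
opening: 0.0851
```

```bash
python3 st.py .6236 .319 .0180 0.1; python3 - <<'E'
from h import *
snap('top');snap('side')
ms={c:regions_of(c,'red')[0]['pixels'] for c in('top','side')}
for z in(.005,.01,.015,.02):
    o=fit('red',[.4555,.1226,.056],ms,z0=z); print(z,np.round(o.x,4),np.degrees(o.x[2]).round(1),round(o.fun,3),[np.round(fit('red',o.x,{c:ms[c]},z0=z).x[:2],4) for c in ms])
d=CAM['side'];i=d['img'][200:380,180:400]; cv2.imwrite('pics/s5.png',cv2.resize(i,(733,600),interpolation=cv2.INTER_CUBIC)[:,:,::-1])
E
```

```text
t 7.85 tcp [0.6232 0.3179 0.0469] jaw 0.12 F [ 0.5 -0.2  1.3] op 0.0851
need cm [ 0.04  0.11 -2.89] turn -0.02
0.005 [0.4574 0.1188 0.0531] 3.0 0.182 [array([0.4569, 0.1208]), array([0.4579, 0.1152])]
0.01 [0.4563 0.1203 0.0563] 3.2 0.145 [array([0.4565, 0.1205]), array([0.4564, 0.1203])]
0.015 [0.4554 0.1219 0.0544] 3.1 0.168 [array([0.4566, 0.1203]), array([0.4549, 0.1257])]
0.02 [0.4548 0.123  0.0594] 3.4 0.242 [array([0.4564, 0.12  ]), array([0.4533, 0.1301])]
```

View pics/s5.png

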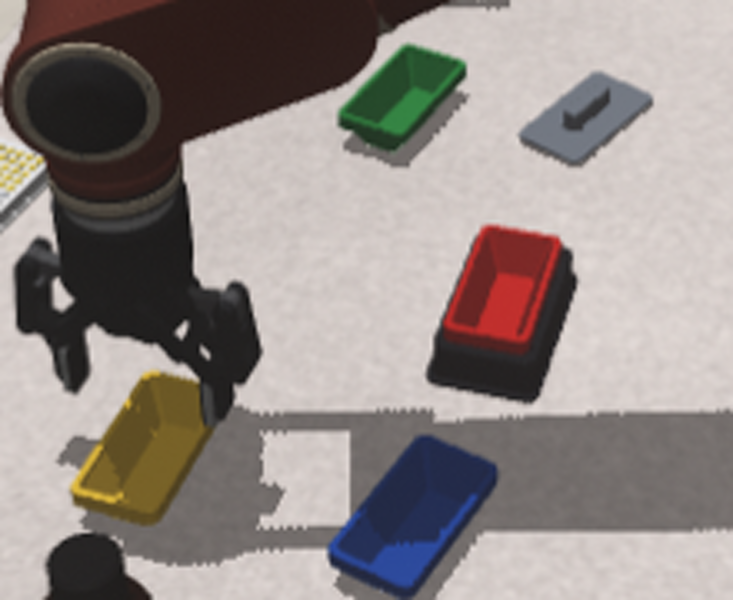

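Red fits best at z = 10 mm, which is home. I'll go down on yellow.

Request:
play_rows(
  moves=[
    {"x":0.04,"y":0.1,"z":-1.4,"turn":0,"jaw":8.5},
    {"x":0,"y":0,"z":-1.2,"turn":0,"jaw":8.5},
    {"x":0,"y":0,"z":-0.2,"turn":0,"jaw":8.5},
    {"x":0,"y":0,"z":0,"turn":0,"jaw":8.5},
    {"x":0,"y":0,"z":0,"turn":0,"jaw":8.5},
  ],
)

```text
t: 8.47
tool_pos: [0.6247, 0.3192, 0.02]
tool_rot: [-1.212, 1.209, -1.207]
contact_force: [-0.8, -0.2, 0.3]
opening: 0.0847
```

```bash
python3 st.py .6236 .319 .0180 0.1
```

```text
t 8.47 tcp [0.6247 0.3192 0.02  ] jaw 0.11 F [-0.8 -0.2  0.3] op 0.0847
need cm [-0.11 -0.02 -0.2 ] turn -0.01
```

Request:
play_rows(
  moves=[
    {"x":-0.1,"y":0,"z":-0.15,"turn":0,"jaw":8.5},
    {"x":0,"y":0,"z":0,"turn":0,"jaw":5.0},
    {"x":0,"y":0,"z":0,"turn":0,"jaw":5.0},
    {"x":0,"y":0,"z":0,"turn":0,"jaw":5.0},
    {"x":0,"y":0,"z":0,"turn":0,"jaw":5.0},
    {"x":0,"y":0,"z":0,"turn":0,"jaw":5.0},
  ],
)

```text
t: 8.97
tool_pos: [0.6247, 0.3197, 0.0201]
tool_rot: [-1.209, 1.207, -1.208]
contact_force: [1.3, -0.3, 1.8]
opening: 0.0569
```

```bash
python3 st.py .6236 .319 .0180 0.1;python3 st.py .456 .1225 .1000 3.2; python3 - <<'E'
from h import *
d=snap('side');i=d['img'][200:380,180:400]; cv2.imwrite('pics/s6.png',cv2.resize(i,(733,600),interpolation=cv2.INTER_CUBIC)[:,:,::-1])
E
```

```text
t 8.97 tcp [0.6247 0.3197 0.0201] jaw 0.12 F [ 1.3 -0.3  1.8] op 0.0569
need cm [-0.11 -0.07 -0.21] turn -0.02
t 8.97 tcp [0.6247 0.3197 0.0201] jaw 0.12 F [ 1.3 -0.3  1.8] op 0.0569
need cm [-16.87 -19.72   7.99] turn 3.08
```

View pics/s6.png

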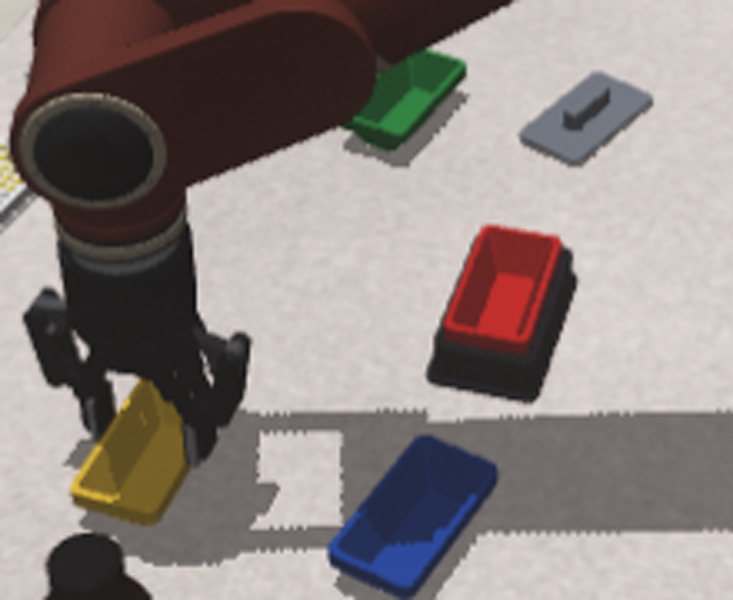

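Request:
play_rows(
  moves=[
    {"x":0,"y":0,"z":2,"turn":0,"jaw":5.0},
    {"x":0,"y":0,"z":3,"turn":0,"jaw":5.0},
    {"x":-2.1,"y":-2.4,"z":3,"turn":0,"jaw":5.0},
    {"x":-2.4,"y":-2.8,"z":0,"turn":0.5,"jaw":5.0},
    {"x":-2.4,"y":-2.8,"z":0,"turn":0.5,"jaw":5.0},
    {"x":-2.4,"y":-2.8,"z":0,"turn":0.5,"jaw":5.0},
    {"x":-2.4,"y":-2.8,"z":0,"turn":0.5,"jaw":5.0},
    {"x":-2.4,"y":-2.8,"z":0,"turn":0.5,"jaw":5.0},
  ],
)

```text
t: 9.68
tool_pos: [0.4827, 0.1555, 0.0976]
tool_rot: [-1.231, 1.175, -1.175]
contact_force: [0.3, -0.6, 0.8]
opening: 0.0569
```

Request:
play_rows(
  moves=[
    {"x":-2.0,"y":-2.4,"z":0,"turn":0.5,"jaw":5.0},
    {"x":-0.7,"y":-0.9,"z":0,"turn":0,"jaw":5.0},
    {"x":0,"y":0,"z":0,"turn":0,"jaw":5.0},
    {"x":0,"y":0,"z":0,"turn":0,"jaw":5.0},
    {"x":0,"y":0,"z":0,"turn":0,"jaw":5.0},
  ],
)

```text
t: 10.1
tool_pos: [0.4582, 0.1243, 0.0985]
tool_rot: [-1.233, 1.168, -1.169]
contact_force: [0.1, 0.8, -0.0]
opening: 0.0568
```

```bash
python3 st.py .456 .1215 .0421 3.2; python3 - <<'E'
from h import *
d=snap('side');i=d['img'][180:360,200:420]; cv2.imwrite('pics/s7.png',cv2.resize(i,(733,600),interpolation=cv2.INTER_CUBIC)[:,:,::-1])
E
```

```text
t 10.1 tcp [0.4582 0.1243 0.0985] jaw 3.12 F [ 0.1  0.8 -0. ] op 0.0568
need cm [-0.22 -0.28 -5.64] turn 0.08
```

View pics/s7.png

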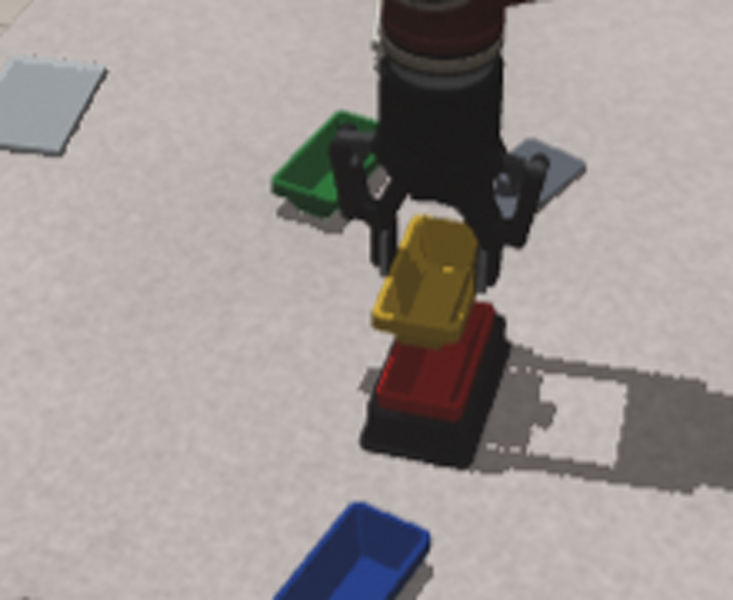

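Yellow is level above red and in line with it. Lowering.

Request:
play_rows(
  moves=[
    {"x":-0.22,"y":-0.28,"z":-1.5,"turn":0.1,"jaw":5.0},
    {"x":0,"y":0,"z":-1.5,"turn":0,"jaw":5.0},
    {"x":0,"y":0,"z":-1.2,"turn":0,"jaw":5.0},
    {"x":0,"y":0,"z":-0.6,"turn":0,"jaw":5.0},
    {"x":0,"y":0,"z":0,"turn":0,"jaw":5.0},
    {"x":0,"y":0,"z":0,"turn":0,"jaw":5.0},
    {"x":0,"y":0,"z":0,"turn":0,"jaw":5.0},
  ],
)

```text
t: 10.73
tool_pos: [0.4558, 0.1211, 0.0507]
tool_rot: [-1.234, 1.167, -1.168]
contact_force: [0.1, -1.0, 0.1]
opening: 0.057
```

```bash
python3 st.py .456 .1215 .0421 3.2
```

```text
t 10.73 tcp [0.4558 0.1211 0.0507] jaw 3.23 F [ 0.1 -1.   0.1] op 0.057
need cm [ 0.02  0.04 -0.86] turn -0.03
```

Request:
play_rows(
  moves=[
    {"x":0,"y":0,"z":-0.4,"turn":0,"jaw":5.0},
    {"x":0,"y":0,"z":-0.4,"turn":0,"jaw":5.0},
    {"x":0,"y":0,"z":0,"turn":0,"jaw":5.0},
    {"x":0,"y":0,"z":0,"turn":0,"jaw":5.0},
  ],
)

```text
t: 11.07
tool_pos: [0.4551, 0.1208, 0.042]
tool_rot: [-1.235, 1.168, -1.168]
contact_force: [-0.3, 0.8, -1.0]
opening: 0.0568
```

```bash
python3 st.py .456 .1215 .0421 3.2
```

```text
t 11.07 tcp [0.4551 0.1208 0.042 ] jaw 3.21 F [-0.3  0.8 -1. ] op 0.0568
need cm [0.09 0.07 0.01] turn -0.01
```

Yellow is at home height. Releasing, then on to green.

Request:
play_rows(
  moves=[
    {"x":0,"y":0,"z":0,"turn":0,"jaw":5.8},
    {"x":0,"y":0,"z":0,"turn":0,"jaw":8.5},
    {"x":0,"y":0,"z":0,"turn":0,"jaw":8.5},
    {"x":0,"y":0,"z":0,"turn":0,"jaw":8.5},
    {"x":0,"y":0,"z":1,"turn":0,"jaw":8.5},
    {"x":0,"y":0,"z":2,"turn":0,"jaw":8.5},
    {"x":0,"y":0,"z":3,"turn":0,"jaw":8.5},
    {"x":0,"y":0,"z":2,"turn":0,"jaw":8.5},
  ],
)

```text
t: 11.73
tool_pos: [0.4557, 0.121, 0.1248]
tool_rot: [-1.234, 1.166, -1.169]
contact_force: [0.6, -0.9, 0.6]
opening: 0.0849
```

Request:
play_rows(
  moves=[
    {"x":2.06,"y":-2.86,"z":0,"turn":-1.8,"jaw":8.5},
    {"x":2.06,"y":-2.86,"z":0,"turn":-1.8,"jaw":8.5},
    {"x":2.06,"y":-2.86,"z":0,"turn":-1.8,"jaw":8.5},
    {"x":2.06,"y":-2.86,"z":0,"turn":-1.8,"jaw":8.5},
    {"x":2.06,"y":-2.86,"z":0,"turn":-1.8,"jaw":8.5},
    {"x":2.06,"y":-2.86,"z":-1,"turn":-1.8,"jaw":8.5},
    {"x":2.06,"y":-2.86,"z":-2,"turn":-1.8,"jaw":8.5},
    {"x":0,"y":0,"z":-2,"turn":0,"jaw":8.5},
  ],
)

```text
t: 12.4
tool_pos: [0.6038, -0.0847, 0.0743]
tool_rot: [-1.122, 1.326, -1.338]
contact_force: [-0.5, 0.0, 0.3]
opening: 0.0848
```

Request:
play_rows(
  moves=[
    {"x":0,"y":0,"z":-2,"turn":0,"jaw":8.5},
    {"x":0,"y":0,"z":0,"turn":0,"jaw":8.5},
    {"x":0,"y":0,"z":0,"turn":0,"jaw":8.5},
  ],
)

```text
t: 12.65
tool_pos: [0.5983, -0.0791, 0.0512]
tool_rot: [-1.129, 1.331, -1.327]
contact_force: [-0.1, 0.8, 0.4]
opening: 0.0851
```

```bash
python3 st.py .5992 -.0786 .0180 -9.3; python3 - <<'E'
from h import *
snap('top');snap('side')
ms={c:regions_of(c,'yellow')[0]['pixels'] for c in('top','side')}
print([m.sum() for m in ms.values()])
for z in(.017,.022,.027):
    o=fit('yellow',[.4555,.1226,.056],ms,z0=z); print(z,np.round(o.x,4),np.degrees(o.x[2]).round(1),round(o.fun,3),[np.round(fit('red',o.x,{c:ms[c]},z0=z).x[:2],4) for c in ms])
d=CAM['side'];i=d['img'][180:360,200:420]; cv2.imwrite('pics/s8.png',cv2.resize(i,(733,600),interpolation=cv2.INTER_CUBIC)[:,:,::-1])
E
```

```text
t 12.65 tcp [ 0.5983 -0.0791  0.0512] jaw -9.39 F [-0.1  0.8  0.4] op 0.0851
need cm [ 0.09  0.05 -3.32] turn 0.09
[np.int64(804), np.int64(941)]
0.017 [0.4567 0.119  0.0459] 2.6 0.17 [array([0.4561, 0.12  ]), array([0.4575, 0.1131])]
0.022 [0.4558 0.1197 0.0414] 2.4 0.142 [array([0.4557, 0.1199]), array([0.456 , 0.1191])]
0.027 [0.4551 0.12   0.0475] 2.7 0.161 [array([0.4553, 0.1194]), array([0.4546, 0.1238])]
```

View pics/s8.png

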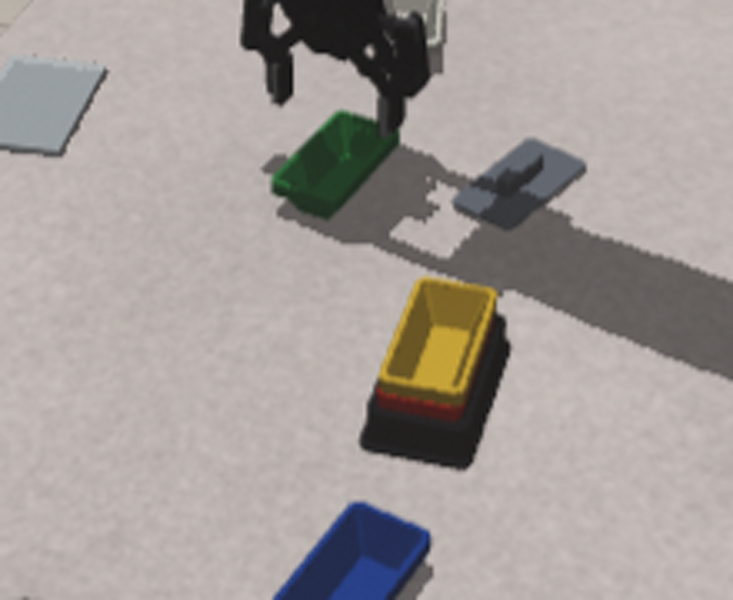

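Yellow is home at z = 22 mm. Descending on green.

Request:
play_rows(
  moves=[
    {"x":0.1,"y":0.05,"z":-1.6,"turn":0.1,"jaw":8.5},
    {"x":0,"y":0,"z":-1.3,"turn":0,"jaw":8.5},
    {"x":0,"y":0,"z":-0.4,"turn":0,"jaw":8.5},
    {"x":0,"y":0,"z":0,"turn":0,"jaw":8.5},
    {"x":0,"y":0,"z":0,"turn":0,"jaw":8.5},
  ],
)

```text
t: 13.27
tool_pos: [0.6, -0.0787, 0.0189]
tool_rot: [-1.129, 1.328, -1.327]
contact_force: [-0.2, -0.1, 0.0]
opening: 0.0848
```

```bash
python3 st.py .5992 -.0786 .0180 -9.3
```

```text
t 13.27 tcp [ 0.6    -0.0787  0.0189] jaw -9.28 F [-0.2 -0.1  0. ] op 0.0848
need cm [-0.08  0.01 -0.09] turn -0.02
```

Request:
play_rows(
  moves=[
    {"x":-0.1,"y":0,"z":0,"turn":0,"jaw":8.5},
    {"x":0,"y":0,"z":0,"turn":0,"jaw":5.0},
    {"x":0,"y":0,"z":0,"turn":0,"jaw":5.0},
    {"x":0,"y":0,"z":0,"turn":0,"jaw":5.0},
    {"x":0,"y":0,"z":0,"turn":0,"jaw":5.0},
    {"x":0,"y":0,"z":0,"turn":0,"jaw":5.0},
  ],
)

```text
t: 13.77
tool_pos: [0.5999, -0.079, 0.0199]
tool_rot: [-1.127, 1.326, -1.328]
contact_force: [0.3, -0.2, 3.3]
opening: 0.0572
```

```bash
python3 st.py .456 .1205 .1 3
```

```text
t 13.77 tcp [ 0.5999 -0.079   0.0199] jaw -9.29 F [ 0.3 -0.2  3.3] op 0.0572
need cm [-14.39  19.95   8.01] turn 12.29
```

Request:
play_rows(
  moves=[
    {"x":0,"y":0,"z":2,"turn":0,"jaw":5.0},
    {"x":0,"y":0,"z":3,"turn":0,"jaw":5.0},
    {"x":-1.5,"y":2.1,"z":3.5,"turn":1.0,"jaw":5.0},
    {"x":-2.0,"y":2.8,"z":1,"turn":2.0,"jaw":5.0},
    {"x":-2.0,"y":2.8,"z":0,"turn":2.0,"jaw":5.0},
    {"x":-2.0,"y":2.8,"z":0,"turn":2.0,"jaw":5.0},
    {"x":-2.0,"y":2.8,"z":0,"turn":2.0,"jaw":5.0},
    {"x":-2.0,"y":2.8,"z":0,"turn":2.0,"jaw":5.0},
  ],
)

```text
t: 14.43
tool_pos: [0.4835, 0.0823, 0.1123]
tool_rot: [-1.224, 1.187, -1.186]
contact_force: [0.1, 1.4, -1.3]
opening: 0.0568
```

Request:
play_rows(
  moves=[
    {"x":-1.9,"y":2.6,"z":0,"turn":1.3,"jaw":5.0},
    {"x":-1.0,"y":1.3,"z":0,"turn":0,"jaw":5.0},
    {"x":0,"y":0,"z":0,"turn":0,"jaw":5.0},
    {"x":0,"y":0,"z":0,"turn":0,"jaw":5.0},
    {"x":0,"y":0,"z":0,"turn":0,"jaw":5.0},
  ],
)

```text
t: 14.85
tool_pos: [0.4563, 0.1198, 0.1126]
tool_rot: [-1.233, 1.17, -1.171]
contact_force: [0.6, 0.6, -1.5]
opening: 0.057
```

```bash
python3 st.py .456 .1205 .0539 3; python3 - <<'E'
from h import *
d=snap('side');i=d['img'][180:360,200:420]; cv2.imwrite('pics/s9.png',cv2.resize(i,(733,600),interpolation=cv2.INTER_CUBIC)[:,:,::-1])
E
```

```text
t 14.85 tcp [0.4563 0.1198 0.1126] jaw 3.0 F [ 0.6  0.6 -1.5] op 0.057
need cm [-0.03  0.07 -5.87] turn 0.0
```

View pics/s9.png

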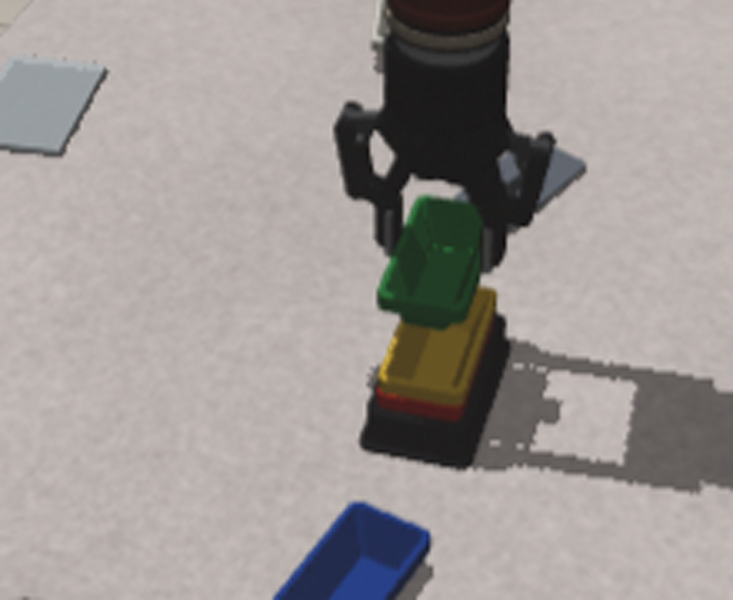

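Green is above the stack and level. Lowering it.

Request:
play_rows(
  moves=[
    {"x":0,"y":0.07,"z":-1.5,"turn":0,"jaw":5.0},
    {"x":0,"y":0,"z":-1.5,"turn":0,"jaw":5.0},
    {"x":0,"y":0,"z":-1.2,"turn":0,"jaw":5.0},
    {"x":0,"y":0,"z":-0.8,"turn":0,"jaw":5.0},
    {"x":0,"y":0,"z":0,"turn":0,"jaw":5.0},
    {"x":0,"y":0,"z":0,"turn":0,"jaw":5.0},
    {"x":0,"y":0,"z":0,"turn":0,"jaw":5.0},
  ],
)

```text
t: 15.48
tool_pos: [0.4566, 0.1209, 0.0632]
tool_rot: [-1.233, 1.17, -1.171]
contact_force: [0.3, -0.6, -1.4]
opening: 0.0574
```

```bash
python3 st.py .456 .1205 .0539 3
```

```text
t 15.48 tcp [0.4566 0.1209 0.0632] jaw 2.99 F [ 0.3 -0.6 -1.4] op 0.0574
need cm [-0.06 -0.04 -0.93] turn 0.01
```

Request:
play_rows(
  moves=[
    {"x":-0.05,"y":0,"z":-0.4,"turn":0,"jaw":5.0},
    {"x":0,"y":0,"z":-0.4,"turn":0,"jaw":5.0},
    {"x":0,"y":0,"z":-0.1,"turn":0,"jaw":5.0},
    {"x":0,"y":0,"z":0,"turn":0,"jaw":5.0},
    {"x":0,"y":0,"z":0,"turn":0,"jaw":5.0},
  ],
)

```text
t: 15.9
tool_pos: [0.4556, 0.121, 0.0538]
tool_rot: [-1.233, 1.17, -1.17]
contact_force: [-0.4, -0.7, 1.6]
opening: 0.0568
```

```bash
python3 st.py .456 .1205 .0539 3
```

```text
t 15.9 tcp [0.4556 0.121  0.0538] jaw 3.02 F [-0.4 -0.7  1.6] op 0.0568
need cm [ 0.04 -0.05  0.01] turn -0.02
```

Releasing green, then to blue.

Request:
play_rows(
  moves=[
    {"x":0,"y":0,"z":0,"turn":0,"jaw":5.8},
    {"x":0,"y":0,"z":0,"turn":0,"jaw":8.5},
    {"x":0,"y":0,"z":0,"turn":0,"jaw":8.5},
    {"x":0,"y":0,"z":0,"turn":0,"jaw":8.5},
    {"x":0,"y":0,"z":1,"turn":0,"jaw":8.5},
    {"x":0,"y":0,"z":2,"turn":0,"jaw":8.5},
    {"x":0,"y":0,"z":3,"turn":0,"jaw":8.5},
    {"x":0,"y":0,"z":2,"turn":0,"jaw":8.5},
  ],
)

```text
t: 16.57
tool_pos: [0.456, 0.1211, 0.1363]
tool_rot: [-1.232, 1.169, -1.171]
contact_force: [0.9, 0.4, 1.2]
opening: 0.0849
```

Request:
play_rows(
  moves=[
    {"x":-0.1,"y":3.3,"z":0,"turn":-2.4,"jaw":8.5},
    {"x":-0.1,"y":3.3,"z":0,"turn":-2.4,"jaw":8.5},
    {"x":-0.1,"y":3.3,"z":0,"turn":-2.4,"jaw":8.5},
    {"x":-0.1,"y":3.3,"z":0,"turn":-2.4,"jaw":8.5},
    {"x":-0.1,"y":3.3,"z":-2,"turn":-2.4,"jaw":8.5},
    {"x":-0.1,"y":3.4,"z":-2,"turn":-2.4,"jaw":8.5},
    {"x":0,"y":0,"z":-2,"turn":0,"jaw":8.5},
    {"x":0,"y":0,"z":-2,"turn":0,"jaw":8.5},
  ],
)

```text
t: 17.23
tool_pos: [0.4495, 0.3221, 0.0538]
tool_rot: [-1.109, 1.351, -1.352]
contact_force: [0.5, 0.1, -0.4]
opening: 0.0847
```

Request:
play_rows(
  moves=[
    {"x":0,"y":0,"z":0,"turn":0,"jaw":8.5},
    {"x":0,"y":0,"z":0,"turn":0,"jaw":8.5},
  ],
)

```text
t: 17.4
tool_pos: [0.4486, 0.3197, 0.053]
tool_rot: [-1.111, 1.355, -1.354]
contact_force: [1.3, -0.1, 0.4]
opening: 0.0848
```

```bash
python3 st.py .4501 .321 .0180 -11.4; python3 - <<'E'
from h import *
snap('top');snap('side')
ms={c:regions_of(c,'green')[0]['pixels'] for c in('top','side')}
print([m.sum() for m in ms.values()])
for z in(.029,.034,.039):
    o=fit('green',[.4555,.1226,.056],ms,z0=z); print(z,np.round(o.x,4),np.degrees(o.x[2]).round(1),round(o.fun,3),[np.round(fit('red',o.x,{c:ms[c]},z0=z).x[:2],4) for c in ms])
d=CAM['side'];i=d['img'][220:400,200:420]; cv2.imwrite('pics/s10.png',cv2.resize(i,(733,600),interpolation=cv2.INTER_CUBIC)[:,:,::-1])
E
```

```text
t 17.4 tcp [0.4486 0.3197 0.053 ] jaw -11.37 F [ 1.3 -0.1  0.4] op 0.0848
need cm [ 0.15  0.13 -3.5 ] turn -0.03
[np.int64(843), np.int64(671)]
0.029 [0.4572 0.1206 0.0543] 3.1 0.391 [array([0.4572, 0.1211]), array([0.4576, 0.1159])]
0.034 [0.4566 0.1209 0.0573] 3.3 0.376 [array([0.4569, 0.1208]), array([0.456 , 0.1213])]
0.039 [0.4559 0.1206 0.0597] 3.4 0.392 [array([0.4565, 0.1206]), array([0.4548, 0.1277])]
```

View pics/s10.png

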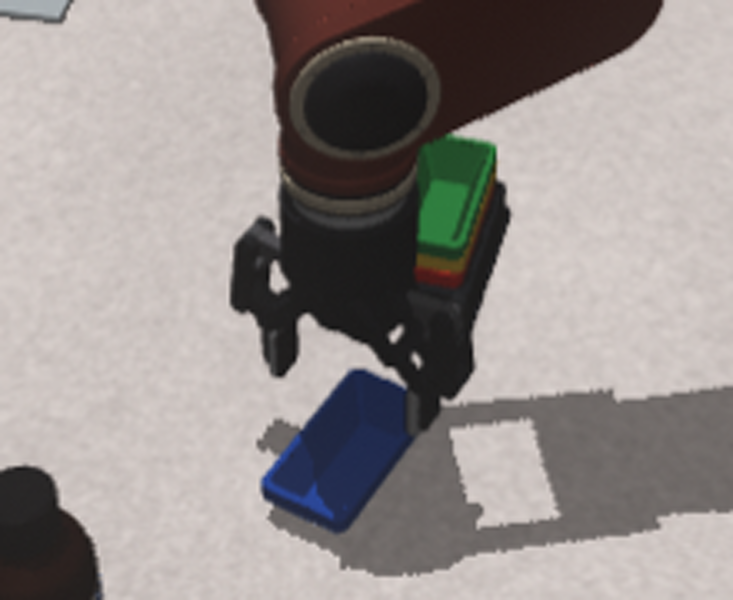

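Green is home at about 34 mm, though the arm partly hides it. Descending on blue.

Request:
play_rows(
  moves=[
    {"x":0.15,"y":0.13,"z":-1.6,"turn":0,"jaw":8.5},
    {"x":0,"y":0,"z":-1.4,"turn":0,"jaw":8.5},
    {"x":0,"y":0,"z":-0.45,"turn":0,"jaw":8.5},
    {"x":0,"y":0,"z":0,"turn":0,"jaw":8.5},
    {"x":0,"y":0,"z":0,"turn":0,"jaw":8.5},
  ],
)

```text
t: 18.02
tool_pos: [0.4513, 0.3213, 0.0198]
tool_rot: [-1.107, 1.354, -1.354]
contact_force: [0.4, 0.1, -0.0]
opening: 0.0849
```

```bash
python3 st.py .4501 .321 .0180 -11.4
```

```text
t 18.02 tcp [0.4513 0.3213 0.0198] jaw -11.4 F [ 0.4  0.1 -0. ] op 0.0849
need cm [-0.12 -0.03 -0.18] turn 0.0
```

Request:
play_rows(
  moves=[
    {"x":-0.1,"y":0,"z":-0.1,"turn":0,"jaw":8.5},
    {"x":0,"y":0,"z":0,"turn":0,"jaw":5.0},
    {"x":0,"y":0,"z":0,"turn":0,"jaw":5.0},
    {"x":0,"y":0,"z":0,"turn":0,"jaw":5.0},
    {"x":0,"y":0,"z":0,"turn":0,"jaw":5.0},
    {"x":0,"y":0,"z":0,"turn":0,"jaw":5.0},
  ],
)

```text
t: 18.52
tool_pos: [0.4505, 0.3216, 0.0189]
tool_rot: [-1.107, 1.354, -1.354]
contact_force: [-0.5, -0.1, 5.0]
opening: 0.0572
```

```bash
python3 st.py .456 .121 .12 3.1
```

```text
t 18.52 tcp [0.4505 0.3216 0.0189] jaw -11.38 F [-0.5 -0.1  5. ] op 0.0572
need cm [  0.55 -20.06  10.11] turn 14.48
```

Request:
play_rows(
  moves=[
    {"x":0,"y":0,"z":2,"turn":0,"jaw":5.0},
    {"x":0,"y":0,"z":3.5,"turn":0,"jaw":5.0},
    {"x":0,"y":-1.0,"z":3.5,"turn":1.0,"jaw":5.0},
    {"x":0.1,"y":-3.0,"z":1.2,"turn":2.5,"jaw":5.0},
    {"x":0.1,"y":-3.2,"z":0,"turn":2.5,"jaw":5.0},
    {"x":0.1,"y":-3.2,"z":0,"turn":2.5,"jaw":5.0},
    {"x":0.1,"y":-3.2,"z":0,"turn":2.5,"jaw":5.0},
    {"x":0.1,"y":-3.2,"z":0,"turn":2.5,"jaw":5.0},
  ],
)

```text
t: 19.18
tool_pos: [0.4544, 0.152, 0.1198]
tool_rot: [-1.228, 1.18, -1.18]
contact_force: [1.2, -0.4, -0.8]
opening: 0.057
```

Request:
play_rows(
  moves=[
    {"x":0.05,"y":-2.2,"z":0,"turn":1.0,"jaw":5.0},
    {"x":0,"y":-1.0,"z":0,"turn":0,"jaw":5.0},
    {"x":0,"y":0,"z":0,"turn":0,"jaw":5.0},
    {"x":0,"y":0,"z":0,"turn":0,"jaw":5.0},
    {"x":0,"y":0,"z":0,"turn":0,"jaw":5.0},
  ],
)

```text
t: 19.6
tool_pos: [0.4553, 0.1222, 0.1199]
tool_rot: [-1.234, 1.169, -1.168]
contact_force: [0.8, -0.6, -0.6]
opening: 0.0571
```

```bash
python3 st.py .4562 .121 .065 3.1; python3 - <<'E'
from h import *
d=snap('side');i=d['img'][180:360,200:420]; cv2.imwrite('pics/s11.png',cv2.resize(i,(733,600),interpolation=cv2.INTER_CUBIC)[:,:,::-1])
E
```

```text
t 19.6 tcp [0.4553 0.1222 0.1199] jaw 3.15 F [ 0.8 -0.6 -0.6] op 0.0571
need cm [ 0.09 -0.12 -5.49] turn -0.05
```

View pics/s11.png

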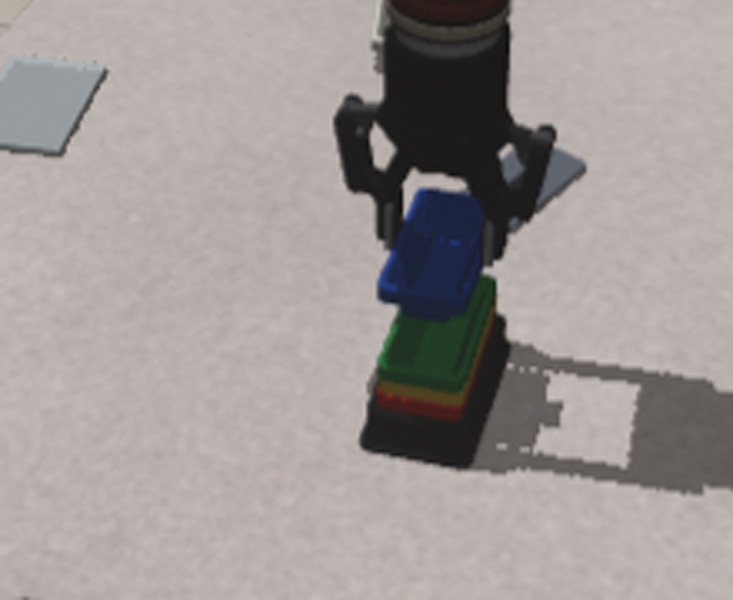

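Blue is in line over the stack. Lowering.

Request:
play_rows(
  moves=[
    {"x":0.08,"y":-0.1,"z":-1.5,"turn":0,"jaw":5.0},
    {"x":0,"y":0,"z":-1.5,"turn":0,"jaw":5.0},
    {"x":0,"y":0,"z":-1.0,"turn":0,"jaw":5.0},
    {"x":0,"y":0,"z":-0.6,"turn":0,"jaw":5.0},
    {"x":0,"y":0,"z":0,"turn":0,"jaw":5.0},
    {"x":0,"y":0,"z":0,"turn":0,"jaw":5.0},
    {"x":0,"y":0,"z":0,"turn":0,"jaw":5.0},
  ],
)

```text
t: 20.23
tool_pos: [0.4568, 0.1206, 0.0748]
tool_rot: [-1.234, 1.168, -1.169]
contact_force: [0.4, -0.2, -1.0]
opening: 0.0572
```

```bash
python3 st.py .4562 .121 .065 3.1
```

```text
t 20.23 tcp [0.4568 0.1206 0.0748] jaw 3.13 F [ 0.4 -0.2 -1. ] op 0.0572
need cm [-0.06  0.04 -0.98] turn -0.03
```

Request:
play_rows(
  moves=[
    {"x":-0.05,"y":0,"z":-0.4,"turn":0,"jaw":5.0},
    {"x":0,"y":0,"z":-0.4,"turn":0,"jaw":5.0},
    {"x":0,"y":0,"z":-0.15,"turn":0,"jaw":5.0},
    {"x":0,"y":0,"z":0,"turn":0,"jaw":5.0},
    {"x":0,"y":0,"z":0,"turn":0,"jaw":5.0},
  ],
)

```text
t: 20.65
tool_pos: [0.4559, 0.1203, 0.0649]
tool_rot: [-1.234, 1.169, -1.169]
contact_force: [-1.0, 0.3, 2.7]
opening: 0.0566
```

```bash
python3 st.py .4562 .121 .065 3.1
```

```text
t 20.65 tcp [0.4559 0.1203 0.0649] jaw 3.11 F [-1.   0.3  2.7] op 0.0566
need cm [0.03 0.07 0.01] turn -0.01
```

Releasing blue, then to the lid.

Request:
play_rows(
  moves=[
    {"x":0,"y":0,"z":0,"turn":0,"jaw":5.8},
    {"x":0,"y":0,"z":0,"turn":0,"jaw":8.5},
    {"x":0,"y":0,"z":0,"turn":0,"jaw":8.5},
    {"x":0,"y":0,"z":0,"turn":0,"jaw":8.5},
    {"x":0,"y":0,"z":1,"turn":0,"jaw":8.5},
    {"x":0,"y":0,"z":2,"turn":0,"jaw":8.5},
    {"x":0,"y":0,"z":3,"turn":0,"jaw":8.5},
    {"x":0,"y":0,"z":2,"turn":0,"jaw":8.5},
  ],
)

```text
t: 21.32
tool_pos: [0.4563, 0.1204, 0.1472]
tool_rot: [-1.233, 1.168, -1.17]
contact_force: [0.3, 0.5, -0.2]
opening: 0.0851
```

Request:
play_rows(
  moves=[
    {"x":0.09,"y":-3.4,"z":0,"turn":-3.4,"jaw":8.5},
    {"x":0.09,"y":-3.4,"z":0,"turn":-3.4,"jaw":8.5},
    {"x":0.09,"y":-3.4,"z":0,"turn":-3.4,"jaw":8.5},
    {"x":0.09,"y":-3.4,"z":0,"turn":-3.4,"jaw":8.5},
    {"x":0.09,"y":-3.4,"z":-2,"turn":-3.4,"jaw":4.5},
    {"x":0.09,"y":-3.4,"z":-2,"turn":-3.4,"jaw":4.5},
    {"x":0.09,"y":-3.4,"z":-2,"turn":-3.4,"jaw":4.5},
    {"x":0,"y":0,"z":-2.5,"turn":0,"jaw":4.5},
  ],
)

```text
t: 21.98
tool_pos: [0.4637, -0.1232, 0.0614]
tool_rot: [-1.01, 1.469, -1.48]
contact_force: [0.4, 0.3, 0.9]
opening: 0.0452
```

Request:
play_rows(
  moves=[
    {"x":0,"y":0,"z":0,"turn":0,"jaw":4.5},
    {"x":0,"y":0,"z":0,"turn":0,"jaw":4.5},
    {"x":0,"y":0,"z":0,"turn":0,"jaw":4.5},
  ],
)

```text
t: 22.23
tool_pos: [0.4627, -0.1174, 0.0609]
tool_rot: [-1.016, 1.468, -1.47]
contact_force: [0.8, 0.4, 0.0]
opening: 0.0452
```

```bash
python3 st.py .4622 -.1215 .0115 -21.1; python3 - <<'E'
from h import *
snap('top');snap('side')
ms={c:regions_of(c,'blue')[0]['pixels'] for c in('top','side')}
print([m.sum() for m in ms.values()])
for z in(.041,.046,.051):
    o=fit('blue',[.4555,.1226,.056],ms,z0=z); print(z,np.round(o.x,4),np.degrees(o.x[2]).round(1),round(o.fun,3),[np.round(fit('red',o.x,{c:ms[c]},z0=z).x[:2],4) for c in ms])
ms={c:regions_of(c,'green')[0]['pixels'] for c in('side',)}
d=CAM['side'];i=d['img'][180:360,230:450]; cv2.imwrite('pics/s12.png',cv2.resize(i,(733,600),interpolation=cv2.INTER_CUBIC)[:,:,::-1])
E
```

```text
t 22.23 tcp [ 0.4627 -0.1174  0.0609] jaw -20.62 F [0.8 0.4 0. ] op 0.0452
need cm [-0.05 -0.41 -4.94] turn -0.48
[np.int64(837), np.int64(937)]
0.041 [0.4577 0.1189 0.0436] 2.5 0.203 [array([0.4574, 0.1205]), array([0.4583, 0.1109])]
0.046 [0.4567 0.1203 0.0379] 2.2 0.181 [array([0.4572, 0.1203]), array([0.4566, 0.1168])]
0.051 [0.4561 0.12   0.0372] 2.1 0.195 [array([0.4571, 0.1199]), array([0.4552, 0.1214])]
```

View pics/s12.png

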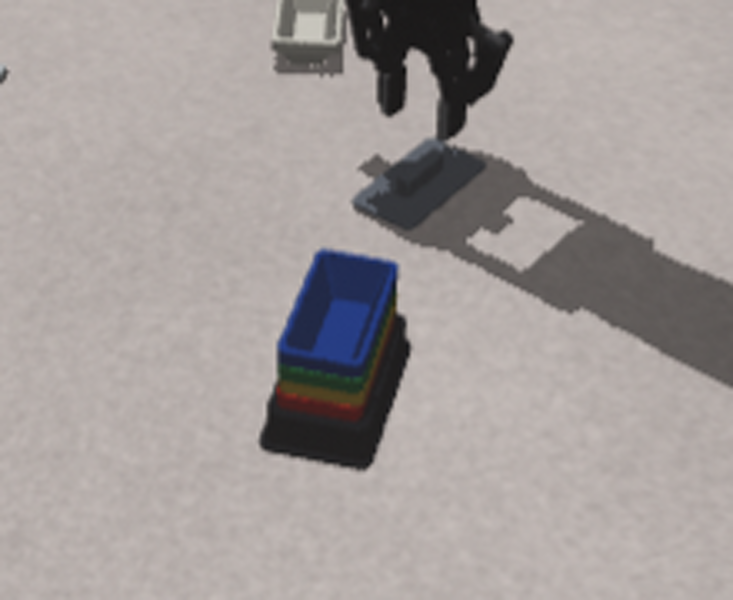

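The stack is seated as black, red, yellow, green, blue. Descending on the lid's fin.

Request:
play_rows(
  moves=[
    {"x":-0.05,"y":-0.4,"z":-1.5,"turn":-0.5,"jaw":4.5},
    {"x":0,"y":0,"z":-1.5,"turn":0,"jaw":4.5},
    {"x":0,"y":0,"z":-1.0,"turn":0,"jaw":4.5},
    {"x":0,"y":0,"z":-0.5,"turn":0,"jaw":4.5},
    {"x":0,"y":0,"z":0,"turn":0,"jaw":4.5},
    {"x":0,"y":0,"z":0,"turn":0,"jaw":4.5},
    {"x":0,"y":0,"z":0,"turn":0,"jaw":4.5},
  ],
)

```text
t: 23.07
tool_pos: [0.4622, -0.1219, 0.0153]
tool_rot: [-1.01, 1.475, -1.477]
contact_force: [0.2, 0.1, 0.2]
opening: 0.0452
```

```bash
python3 st.py .4622 -.1215 .0115 -21.1
```

```text
t 23.07 tcp [ 0.4622 -0.1219  0.0153] jaw -21.17 F [0.2 0.1 0.2] op 0.0452
need cm [ 0.    0.04 -0.38] turn 0.07
```

Request:
play_rows(
  moves=[
    {"x":0,"y":0,"z":-0.35,"turn":0,"jaw":4.5},
    {"x":0,"y":0,"z":0,"turn":0,"jaw":0.8},
    {"x":0,"y":0,"z":0,"turn":0,"jaw":0.8},
    {"x":0,"y":0,"z":0,"turn":0,"jaw":0.8},
    {"x":0,"y":0,"z":0,"turn":0,"jaw":0.8},
    {"x":0,"y":0,"z":0,"turn":0,"jaw":0.8},
    {"x":0,"y":0,"z":0,"turn":0,"jaw":0.8},
  ],
)

```text
t: 23.65
tool_pos: [0.4618, -0.1219, 0.0113]
tool_rot: [-1.011, 1.476, -1.477]
contact_force: [-0.3, -0.4, 1.8]
opening: 0.0109
```

```bash
python3 st.py .4562 .1203 .15 3.1
```

```text
t 23.65 tcp [ 0.4618 -0.1219  0.0113] jaw -21.19 F [-0.3 -0.4  1.8] op 0.0109
need cm [-0.56 24.22 13.87] turn 24.29
```

Request:
play_rows(
  moves=[
    {"x":0,"y":0,"z":2,"turn":0,"jaw":0.8},
    {"x":0,"y":0,"z":3.5,"turn":0,"jaw":0.8},
    {"x":0,"y":1.0,"z":3.5,"turn":2,"jaw":0.8},
    {"x":-0.1,"y":3.0,"z":2.5,"turn":4,"jaw":0.8},
    {"x":-0.1,"y":3.5,"z":0,"turn":4,"jaw":0.8},
    {"x":-0.1,"y":3.5,"z":0,"turn":4,"jaw":0.8},
    {"x":-0.1,"y":3.5,"z":0,"turn":4,"jaw":0.8},
    {"x":-0.1,"y":3.5,"z":0,"turn":4,"jaw":0.8},
  ],
)

```text
t: 24.32
tool_pos: [0.456, 0.0598, 0.1262]
tool_rot: [-1.217, 1.196, -1.197]
contact_force: [0.2, -0.5, -1.7]
opening: 0.0113
```

Request:
play_rows(
  moves=[
    {"x":0,"y":3.0,"z":0,"turn":2.3,"jaw":0.8},
    {"x":0,"y":2.2,"z":0,"turn":0,"jaw":0.8},
    {"x":0,"y":1.0,"z":0,"turn":0,"jaw":0.8},
    {"x":0,"y":0,"z":0,"turn":0,"jaw":0.8},
    {"x":0,"y":0,"z":0,"turn":0,"jaw":0.8},
    {"x":0,"y":0,"z":0,"turn":0,"jaw":0.8},
  ],
)

```text
t: 24.82
tool_pos: [0.4565, 0.1193, 0.1258]
tool_rot: [-1.235, 1.17, -1.17]
contact_force: [-0.3, 0.4, 0.2]
opening: 0.0108
```

```bash
python3 st.py .4563 .1203 .0843 3.1; python3 - <<'E'
from h import *
snap('top');d=snap('side');i=d['img'][160:340,200:420]; cv2.imwrite('pics/s13.png',cv2.resize(i,(733,600),interpolation=cv2.INTER_CUBIC)[:,:,::-1])
p=ctrl.get_obs()['tool_pos']
ms={c:regions_of(c,'lid')[0]['pixels'] for c in('side',)}
for c,m in ms.items():
    o=fit('lid',[p[0],p[1],.054],{c:m},z0=p[2]-.0113);print(c,m.sum(),o.x,np.degrees(o.x[2]),o.fun)
E
```

```text
t 24.82 tcp [0.4565 0.1193 0.1258] jaw 3.06 F [-0.3  0.4  0.2] op 0.0108
need cm [-0.02  0.1  -4.15] turn 0.04
side 685 [0.45688474 0.12198872 0.05059828] 2.89906777522865 0.27801814794783963
```

View pics/s13.png

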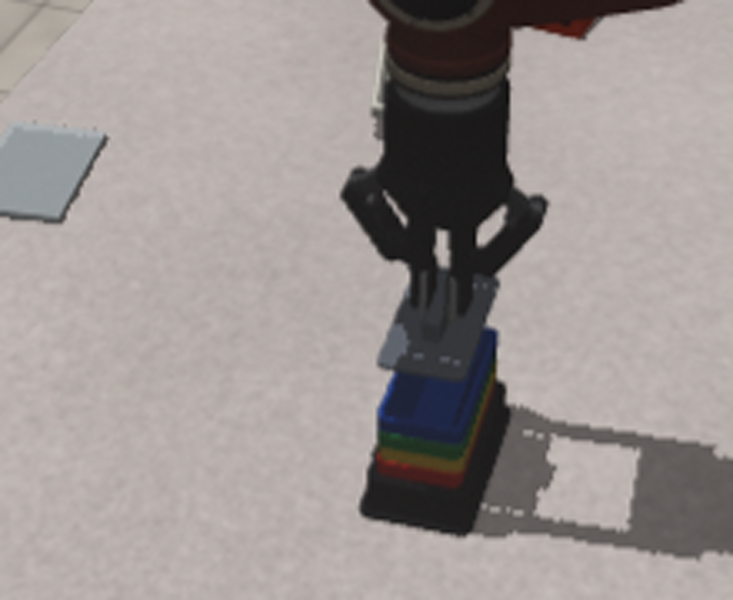

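The lid is level over blue. Lowering.

Request:
play_rows(
  moves=[
    {"x":0,"y":0.05,"z":-1.3,"turn":0,"jaw":0.8},
    {"x":0,"y":0,"z":-1.2,"turn":0,"jaw":0.8},
    {"x":0,"y":0,"z":-0.6,"turn":0,"jaw":0.8},
    {"x":0,"y":0,"z":0,"turn":0,"jaw":0.8},
    {"x":0,"y":0,"z":0,"turn":0,"jaw":0.8},
    {"x":0,"y":0,"z":0,"turn":0,"jaw":0.8},
  ],
)

```text
t: 25.47
tool_pos: [0.4568, 0.1207, 0.0953]
tool_rot: [-1.234, 1.169, -1.169]
contact_force: [-0.4, -0.4, -0.6]
opening: 0.0112
```

```bash
python3 st.py .4563 .12 .0843 3.1
```

```text
t 25.47 tcp [0.4568 0.1207 0.0953] jaw 3.1 F [-0.4 -0.4 -0.6] op 0.0112
need cm [-0.05 -0.07 -1.1 ] turn -0.0
```

Request:
play_rows(
  moves=[
    {"x":-0.05,"y":-0.05,"z":-0.4,"turn":0,"jaw":0.8},
    {"x":0,"y":0,"z":-0.4,"turn":0,"jaw":0.8},
    {"x":0,"y":0,"z":-0.25,"turn":0,"jaw":0.8},
    {"x":0,"y":0,"z":0,"turn":0,"jaw":0.8},
    {"x":0,"y":0,"z":0,"turn":0,"jaw":0.8},
  ],
)

```text
t: 25.88
tool_pos: [0.456, 0.1203, 0.0844]
tool_rot: [-1.235, 1.169, -1.169]
contact_force: [-0.1, -0.2, -0.1]
opening: 0.0111
```

```bash
python3 st.py .4563 .12 .0843 3.1
```

```text
t 25.88 tcp [0.456  0.1203 0.0844] jaw 3.12 F [-0.1 -0.2 -0.1] op 0.0111
need cm [ 0.03 -0.03 -0.01] turn -0.02
```

The lid is at seated height with no reaction force. Releasing and moving clear.

Request:
play_rows(
  moves=[
    {"x":0,"y":0,"z":0,"turn":0,"jaw":2.0},
    {"x":0,"y":0,"z":0,"turn":0,"jaw":4.5},
    {"x":0,"y":0,"z":0,"turn":0,"jaw":4.5},
    {"x":0,"y":0,"z":0,"turn":0,"jaw":4.5},
    {"x":0,"y":0,"z":1,"turn":0,"jaw":4.5},
    {"x":0,"y":0,"z":2,"turn":0,"jaw":4.5},
    {"x":0,"y":0,"z":3,"turn":0,"jaw":4.5},
    {"x":0,"y":0,"z":4,"turn":0,"jaw":4.5},
  ],
)

```text
t: 26.55
tool_pos: [0.4539, 0.1201, 0.1834]
tool_rot: [-1.239, 1.173, -1.167]
contact_force: [0.2, 0.3, -0.0]
opening: 0.0452
```

Request:
play_rows(
  moves=[
    {"x":0,"y":-3.5,"z":1,"turn":-3,"jaw":4.5},
    {"x":0,"y":-3.5,"z":1,"turn":-3,"jaw":4.5},
    {"x":0,"y":-3.5,"z":0,"turn":-3,"jaw":4.5},
    {"x":0,"y":-3.5,"z":0,"turn":-3,"jaw":4.5},
    {"x":0,"y":-3.5,"z":0,"turn":-3,"jaw":4.5},
    {"x":0,"y":-3.5,"z":0,"turn":-3,"jaw":4.5},
    {"x":0,"y":-3.5,"z":0,"turn":-3,"jaw":4.5},
    {"x":0,"y":0,"z":0,"turn":0,"jaw":4.5},
  ],
)

```text
t: 27.22
tool_pos: [0.4559, -0.1296, 0.2057]
tool_rot: [-1.042, 1.438, -1.443]
contact_force: [0.2, 0.5, 0.0]
opening: 0.0448
```

```bash
python3 st.py; python3 - <<'E'
from h import *
snap('top');d=snap('side');i=d['img'][200:340,240:420]; cv2.imwrite('pics/s14.png',cv2.resize(i,(771,600),interpolation=cv2.INTER_CUBIC)[:,:,::-1])
i=CAM['top']['img'][170:320,130:350]; cv2.imwrite('pics/t14.png',cv2.resize(i,(770,525),interpolation=cv2.INTER_CUBIC)[:,:,::-1])
ms={c:regions_of(c,'lid')[0]['pixels'] for c in('top','side')}
print([m.sum() for m in ms.values()])
for z in(.068,.073,.078):
    o=fit('lid',[.456,.12,.054],ms,z0=z);print(z,np.round(o.x,4),np.degrees(o.x[2]),round(o.fun,3),[np.round(fit('lid',o.x,{c:ms[c]},z0=z).x[:2],4) for c in ms])
E
```

```text
t 27.22 tcp [ 0.4559 -0.1296  0.2057] jaw -18.32 F [0.2 0.5 0. ] op 0.0448
[np.int64(802), np.int64(894)]
0.068 [0.4577 0.1192 0.0632] 3.6193139014432307 0.144 [array([0.4574, 0.1209]), array([0.458 , 0.1161])]
0.073 [0.4567 0.1211 0.0608] 3.483502209863673 0.103 [array([0.457 , 0.1206]), array([0.4565, 0.1219])]
0.078 [0.4557 0.1242 0.0627] 3.591282097008034 0.186 [array([0.4566, 0.1204]), array([0.455 , 0.1274])]
```

View pics/s14.png

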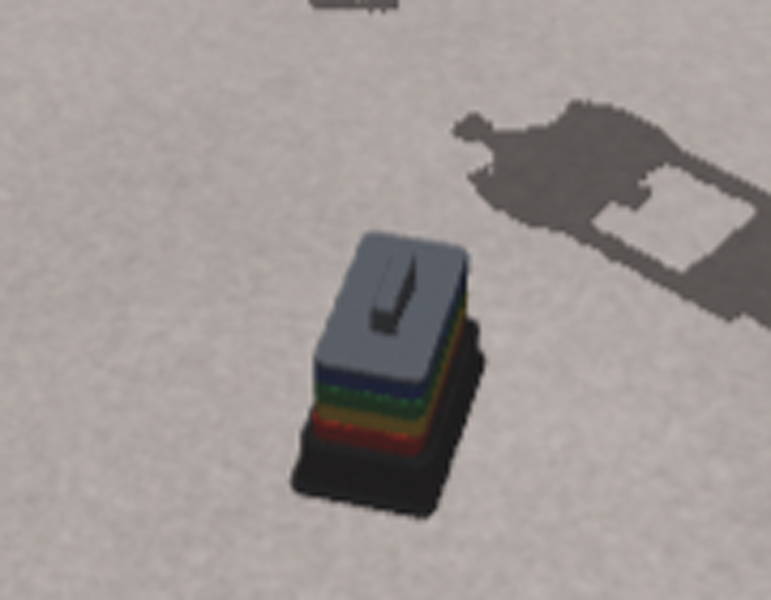

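View pics/t14.png

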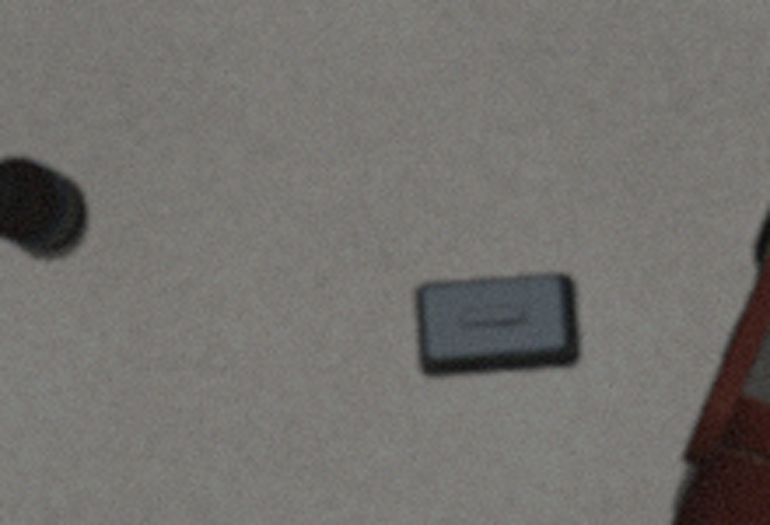

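The side view shows the full stack, level and with even bands, and the lid flush at about (337,276). The lid's height fit is best at 73 mm, which is seated. Handing in.

```bash
python3 - <<'E'
from station import finish_job
print(finish_job())
E
```

```text
the job is handed in; nothing more can be done
None
```

The four reservoirs are nested in the black base in the order asked: red lowest, then yellow, green and blue, with the grey lid seated on blue. I handed the job in after about 27 s on the robot's clock. I did not move the white reservoir, the bottle or the rack, though I did not re-measure them at the end.

**Heights:** I fitted each piece at its home height and at 5 mm above and below; home fitted best every time. That is 10, 22, 34 and 46 mm for the reservoirs and 73 mm for the lid.

**Position:** All pieces lie within about 1 mm of each other sideways. In the last pictures the stack is level with even bands.

**Weaker or disagreeing checks:**
- **Green:** the arm partly hid it, so its fit was poor (error 0.38, against 0.10–0.18 for the others). The even bands and the home heights above it support that it is seated.
- **Blue:** the two cameras differed by about 3.5 mm along y, and its height stood out less clearly than the others.
- **Contact forces:** every reading I took was about 5 N or less.

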